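Lock the yellow sieve into the bayonet stand

TASK

Hang the sieve with the yellow grip in the white sieve stand: lower it so that its two lugs pass down through the two open slots of the collar, then twist it clockwise (seen from above), about a sixth of a turn, until the lugs are under the red marks and drop into the locking notches. Let go of it there, hanging upright, and leave the sieve with the green grip alone.

Things in the scene. Friction and masses are not known exactly. Their poses are not given: they have to be found in the camera images.
- yellow_sieve_grip (a point): The sieve to hang. Upright sieve 112 mm tall: steel drum 68 mm wide, 38 tall; crossbar ends are two lugs, 116 mm tip to tip, 12 wide, 8 thick; stem; yellow grip, an upright blade 44 long, 14 thick, 40 tall. Point: grip centre, on the axis, 92 mm above the sieve's underside, 64 above the lugs' underside. x along blade and lugs (in line), y across the blade, z up. Half a turn looks the same. 0.16 kg
- green_sieve_grip (a point): A like sieve, to leave alone. Upright sieve 112 mm tall: steel drum 68 mm wide, 38 tall; crossbar ends are two lugs, 116 mm tip to tip, 12 wide, 8 thick; stem; green grip, an upright blade 44 long, 14 thick, 40 tall. Point: grip centre, on the axis, 92 mm above the sieve's underside, 64 above the lugs' underside. x along blade and lugs (in line), y across the blade, z up. Half a turn looks the same. 0.16 kg
- stand_entry (a point): White round fixed collar on legs, 140 mm wide, top 85 mm above the worktop, hole 88 mm wide, two opposite open slots 34 mm wide in its top; in a slot the lugs come down to a dark ledge. Clockwise from there a track runs on the ledge under a roof 20 mm above it; counter-clockwise is a stop. Point: on the collar's axis at ledge height, 60 mm above the worktop. x and -x point through the slots, z up
- stand_lock (a point): Locking notches of the collar, 60 degrees clockwise (from above) of the slots, under red marks: 10 mm deep in the ledge, 32 degrees wide (a lug takes 12), with a stop just past them. Point: on the axis at notch floor height, 50 mm above the worktop. x and -x point through the notches, z up. Grip centre is 64 mm above it when locked, 74 with lugs on the ledge
Mind the look-alikes: they are no part of the job. Leave any blue or turquoise look-alike of the part that bears yellow_sieve_grip alone.

How it is judged (in metres and radians):
On the way:
1. the yellow sieve hangs in the collar, its lugs down through the slots and below the roof, not yet locked (horizontal distance between yellow_sieve_grip and stand_lock below 0.018 m and z of yellow_sieve_grip in the frame of stand_lock between 0.069 and 0.088 m and angle between the x axis of yellow_sieve_grip and the x axis of stand_entry, either way round below 0.6 rad), for 0.1 s.
At the end, for the whole second after the job is handed in: The yellow sieve hangs at rest and upright (within about 8 degrees) in the collar, within 18 mm of its axis, its lugs dropped into the notches (grip centre 58 to 69 mm above the notch floors) and within 20 degrees of the notch direction; the green sieve is within 30 mm of where it stood (horizontal distance between yellow_sieve_grip and stand_lock below 0.018 m and z of yellow_sieve_grip in the frame of stand_lock between 0.058 and 0.069 m and angle between the x axis of yellow_sieve_grip and the x axis of stand_lock, either way round below 0.35 rad and angle between yellow_sieve_grip's own z axis and vertical below 0.15 rad and linear speed of yellow_sieve below 0.02 m/s and distance of green_sieve_grip from where it was at the start of the episode below 0.03 m); the robot touches nothing.
It fails at once if the green sieve is moved by more than 30 mm (distance of green_sieve_grip from where it was at the start of the episode above 0.03 m).
It also fails if it takes over 45 s, if anything falls off the work surface, if the arm or the gripper's body presses on something with over 40 N, if the wrist force passes 120 N, or if a joint passes its speed limit or range.

ROBOT

A 6-joint arm with a two-finger parallel gripper is mounted at the origin on a cart in front of the work surface, level with it; the furniture and walls round the work are solid. World frame = base frame: x ahead of the robot, y to its left, z up, the work surface at z = 0. Lengths are in mm, angles in rad, forces in N, time in s.
With the tool pointing down it reaches from about 350 to 875 mm from the base axis. Payload 4.2 kg.
Tool frame: the origin (TCP) lies midway between the tips of the shut fingers; the grasp point (between the pads) lies 19 mm behind it; z points along the fingers, y is the line along which they close (so a half turn about z gives the same grasp; the last joint's range is limited). The gripper opens to 85 mm and grips with 20 to 120 N. Pads are 22 mm wide; open, the fingers measure 114 mm over their backs; the gripper's body (76 mm by 85 mm) begins 54 mm behind the grasp point. The pads swing forward as they close: fully open they stand 13 mm farther back than shut.
Start: joints at [-1.007, 0.385, 0.008, 0, -1.194, -0.259], TCP at [187.58, -596.165, 231.312] pointing down, gripper open.
Joint ranges: [-3.14, 3.14], [-1.21, 2.06], [-1.07, 1.41], [-3.16, 2.05], [-2.99, -0.16], [-3.1, 3.1]. Speed limits (rad/s): [2.79, 2.79, 3.14, 3.14, 3.14, 3.14].

INTERFACE

Orientations are given as a unit quaternion [x, y, z, w].
In Python, from bench import arm gives the robot as it stands. The module is installed in compiled form; this text tells all that it offers.
- The arm moves only by the shell command python3 -m handwheel 'ROWS' [OPENING]. ROWS is JSON, a list of rows, each an object of numbers: "x", "y", "z": the shift along the world's x, y, z each as a share of 20 cm, from -1 to 1; "ax", "ay", "az": the turn, a rotation vector about the world's x, y, z each as a share of 90 degrees, from -1 to 1. In form: [{"x": .., "y": .., "z": .., "ax": .., "ay": .., "az": ..}, ...]. A call has exactly 8 rows; each row shifts and turns the commanded pose from where the row before left it; what a row does not reach is not made up. A row lasts 1/10 s, in which the tool goes at most 50 mm and 8.59 degrees, less where a joint would pass 70% of its speed; a pose out of reach is approached as far as the arm can. A call with a number of a shift or a turn outside -1 to 1 is refused whole. A call with a gripper value outside its range is refused whole. OPENING is the opening, from -1 (shut) to 1 (fully open), set as the call begins (- or left out, the last holds). The fingers move at their own pace and stop on an object; the grip force is fixed at half the most. Time passes only in rows, so rows that do not move let the fingers close, or fill a call up. It gives the time, the measured TCP pose, the force, the opening and the grip force at its end, in the units of the state.
- arm.read_state(): the state, without advancing time (a new reading comes with each control period).
- arm.get_image(name): name is "scene" or "top"; returns the picture (400x640x3 uint8, red, green, blue); there is no depth.
- arm.camera_params(name): a dict with "K" (3x3 intrinsics, pixels), "k1" (the pictures are not rectified: a ray, as slopes to the right and down, at radius r is drawn at 1 + k1 r^2 times it, then the intrinsics apply), "position" and "orientation" of the camera in the world. Camera axes: x right, y down, z forward; pixel columns grow to the right and rows downward; lengths in mm; the calibration is good to about 2 mm. A picture is of the moment at which its call begins. camera_params takes no time and is no camera call.
- arm.job_done(): hands the job in; it is judged then, once.
The state is a dict: "clock": time; "joints": joint angles; "joint_vel": joint speeds; "joint_efforts": joint torques, N m; "position": TCP position; "ee_rot": TCP orientation; "contact_force": force on the tool from outside, world axes, zero at the start; "wrist_torque": the same for the moment, N m; "gripper_width": finger opening in mm; "grasp_force": force on a finger pad.
Only numpy, scipy, OpenCV 4.12 (cv2) and the standard library are available. Lean on these libraries where they do the work, as an engineer would, in place of code of your own. Each camera call takes 0.05 s, during which the arm holds its last target. There are 200 camera calls.

## Working session

There is one attempt and no reset: what is moved stays moved. The work goes in short steps, Python scripts to look and compute and a shell command to move; the robot and the scene stay as the last step left them, time stands still between calls to the robot, and variables do not carry over. Pictures are saved under pics/ and viewed, at most 10 in all, crops included, and the job is handed in when it is done.

```bash
mkdir -p pics
cat > h.py <<'E'
import numpy as np, cv2
from scipy.spatial.transform import Rotation as R
from bench import arm
def cam(n):
    p=arm.camera_params(n); return np.array(p["K"],float),p["k1"],np.array(p["position"],float),R.from_quat(p["orientation"]).as_matrix() if np.size(p["orientation"])==4 else np.array(p["orientation"])
def toworld(n,uv,z):
    K,k1,t,M=cam(n); out=[]
    for u,v in np.atleast_2d(uv):
        d=np.linalg.inv(K)@[u,v,1]; s=d[:2].copy()
        for _ in range(20): s=d[:2]/(1+k1*(s@s))
        r=M@[s[0],s[1],1]; out.append(t+r*(z-t[2])/r[2])
    return np.array(out)
def topix(n,P):
    K,k1,t,M=cam(n); c=(np.atleast_2d(P)-t)@M; s=c[:,:2]/c[:,2:]; s=s*(1+k1*(s**2).sum(1,keepdims=True))
    return s@K[:2,:2].T+K[:2,2]
def save(n,f):
    im=arm.get_image(n); cv2.imwrite("pics/"+f,im[:,:,::-1]); return im
E
python3 - <<'E'
from h import *
for n in("scene","top"):
    save(n,n+"0.png"); print(n,cam(n)[2],cam(n)[3].round(3).tolist(),cam(n)[0].tolist(),cam(n)[1])
print(arm.read_state())
E
```

```text
scene [ -236.09382587 -1484.3343887    720.67068325] [[0.871, -0.217, 0.441], [-0.491, -0.34, 0.802], [-0.024, -0.915, -0.403]] [[440.87684713728015, 0.0, 319.5652702877695], [0.0, 440.87684713728015, 203.1698299725765], [0.0, 0.0, 1.0]] -0.07519427243846022
top [ 276.18602719 -237.11086747 1588.23422072] [[-0.024, -0.994, 0.107], [-1.0, 0.026, 0.015], [-0.017, -0.107, -0.994]] [[495.38634552886197, 0.0, 305.16183643380276], [0.0, 495.38634552886197, 195.14102695990815], [0.0, 0.0, 1.0]] -0.05450519821837728
{'clock': 0.1, 'joints': array([-1.00738195e+00,  3.85495940e-01,  6.76261049e-03, -4.32391720e-04,
       -1.19404183e+00, -2.58610807e-01]), 'joint_vel': array([-1.37017457e-03, -2.45192374e-03,  3.64655605e-03,  2.16065715e-03,
        9.24991419e-04,  7.55856986e-05]), 'joint_efforts': array([-9.96300078e-04, -3.93316305e+01,  1.88929868e+01,  4.19793829e+00,
       -2.54409097e-03,  9.77887765e-06]), 'position': array([ 187.42581415, -595.67729377,  230.32160226]), 'ee_rot': array([-1.51733625e-01,  9.88420906e-01,  9.87301895e-04, -2.11090909e-04]), 'contact_force': array([ 0.04443576, -0.92035813,  0.38858138]), 'wrist_torque': array([ 0.01092937,  0.01467655, -0.01645861]), 'grasp_force': 0.0, 'gripper_width': 85.45193498067319}
```

View pics/top0.png

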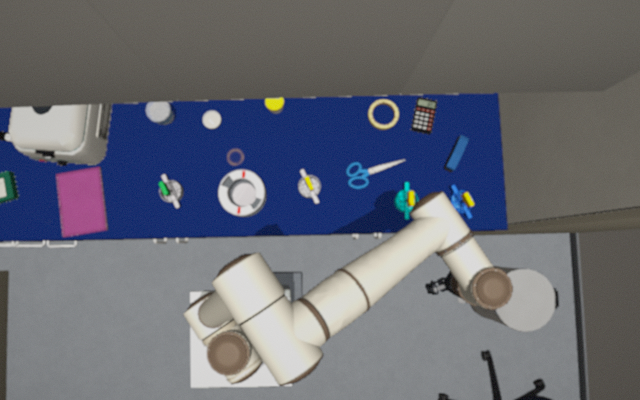

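View pics/scene0.png

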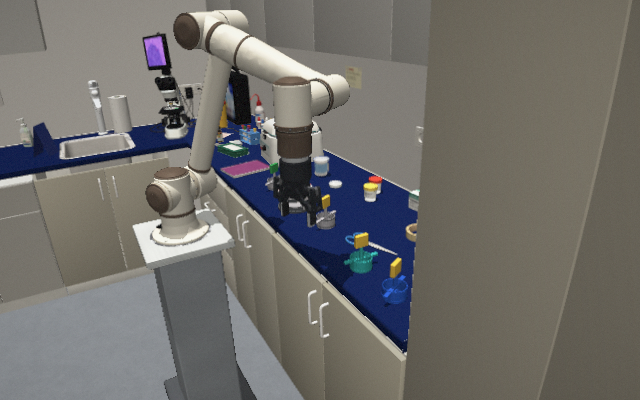

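The top view shows the yellow sieve near (310,185), the stand near (242,193) and the green sieve near (168,189). The turquoise and blue look-alikes are at (405,198) and (462,200). I'll enlarge the area around the work.

Run:
```python
from h import *
im=cv2.imread("pics/top0.png")
c=im[155:225,205:335]; cv2.imwrite("pics/c1.png",cv2.resize(c,None,fx=6,fy=6,interpolation=cv2.INTER_CUBIC))
hsv=cv2.cvtColor(im,cv2.COLOR_BGR2HSV)
def blob(m,x0,x1,y0,y1):
    k=np.zeros(m.shape,bool);k[y0:y1,x0:x1]=1
    y,x=np.nonzero((m>0)&k); return np.c_[x,y].astype(float)
ye=blob(cv2.inRange(hsv,(20,120,100),(35,255,255)),290,330,165,210)
w=toworld("top",ye,112);print("yellow",len(ye),ye.mean(0),w.mean(0),np.linalg.eigh(np.cov(w[:,:2].T)))
red=blob(cv2.inRange(hsv,(0,120,80),(8,255,255))|cv2.inRange(hsv,(172,120,80),(180,255,255)),215,270,165,222)
for s in (red[red[:,1]<192],red[red[:,1]>=192]): print("red",len(s),s.mean(0),toworld("top",[s.mean(0)],85))
```

```text
yellow 57 [308.63157895 182.71929825] [ 472.70216902 -226.4852201   112.        ] EighResult(eigenvalues=array([ 13.79023089, 133.53041297]), eigenvectors=array([[ 0.38569977, -0.92262435],
       [-0.92262435, -0.38569977]]))
red 7 [243.28571429 173.85714286] [[509.07016918 -26.02213305  85.        ]]
red 8 [238.5 210. ] [[397.96396739 -10.19805132  85.        ]]
```

View pics/c1.png

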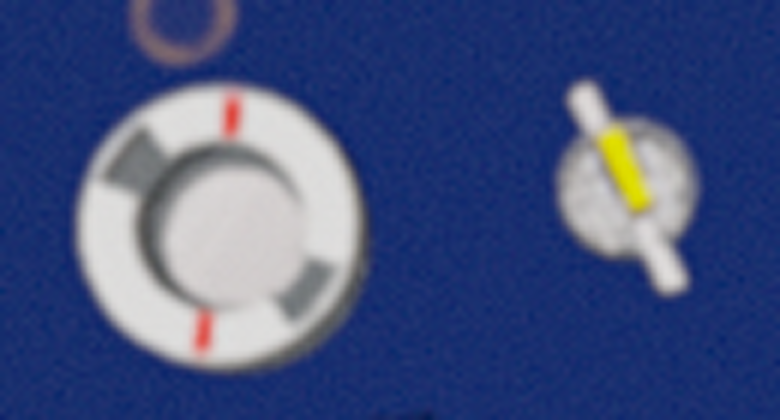

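The crop shows the collar centred near (222,226), red marks at (232,115) and (204,332), and slots at (138,163) and (305,290). The yellow blade runs (612,135) to (640,205), and its lug tips are at (580,92) and (677,287).

Run:
```python
from h import *
f=lambda p:(np.array(p)+.5)/6-.5+[205,155]
def pr(n,a,b,z):
    w=toworld("top",[f(a),f(b)],z);d=w[0]-w[1];print(n,w[:,:2].round(1).tolist(),w.mean(0).round(1),np.linalg.norm(d).round(1),np.degrees(np.arctan2(d[1],d[0])).round(1))
pr("lugs",(580,82),(677,294),36)
pr("red",(232,115),(204,332),85)
pr("slots",(138,163),(305,290),62)
pr("outer",(77,226),(362,226),85)
pr("blade top",(612,130),(640,205),112)
```

```text
lugs [[529.7, -203.7], [415.9, -251.9]] [ 472.8 -227.8   36. ] 123.6 23.0
red [[509.4, -25.9], [398.2, -10.5]] [453.8 -18.2  85. ] 112.3 -7.9
slots [[489.1, 26.7], [420.5, -59.6]] [454.8 -16.5  62. ] 110.2 51.5
outer [[454.2, 54.3], [450.4, -91.9]] [452.3 -18.8  85. ] 146.2 88.5
blade top [[492.5, -220.8], [454.2, -233.9]] [ 473.4 -227.4  112. ] 40.4 18.9
```

```bash
python3 -m handwheel '[{"x":0.089,"y":0.115,"az":0.007},{"x":0.089,"y":0.115,"az":0.007},{"x":0.089,"y":0.115,"az":0.007},{"x":0.089,"y":0.115,"az":0.007},{"x":0.089,"y":0.115,"az":0.007},{"x":0.089,"y":0.115,"az":0.007},{"x":0.089,"y":0.115,"az":0.007},{"x":0.089,"y":0.115,"az":0.007}]' 1
python3 -m handwheel '[{"x":0.089,"y":0.115},{"x":0.089,"y":0.115},{"x":0.089,"y":0.115},{"x":0.089,"y":0.115},{"x":0.089,"y":0.115},{"x":0.089,"y":0.115},{"x":0.089,"y":0.115},{"x":0.089,"y":0.115}]'
python3 -m handwheel '[{"z":-0.1},{"z":-0.1},{},{},{},{},{},{}]'
python3 - <<'E'
from h import *
save("scene","s1.png");save("top","t1.png")
s=arm.read_state();print(s["position"],R.from_quat(s["ee_rot"]).as_matrix().round(3).tolist())
im=cv2.imread("pics/s1.png")[150:260,240:400];cv2.imwrite("pics/s1c.png",cv2.resize(im,None,fx=5,fy=5,interpolation=cv2.INTER_CUBIC))
E
```

```text
[ 187.47356516 -595.86795186  230.62669361] [[-0.954, -0.3, -0.001], [-0.3, 0.954, 0.001], [0.0, 0.001, -1.0]]invalid input at $[0]: expected keys x, y, z, ax, ay, az
invalid input at $[0]: expected keys x, y, z, ax, ay, az
invalid input at $[0]: expected keys x, y, z, ax, ay, az
```

View pics/s1c.png

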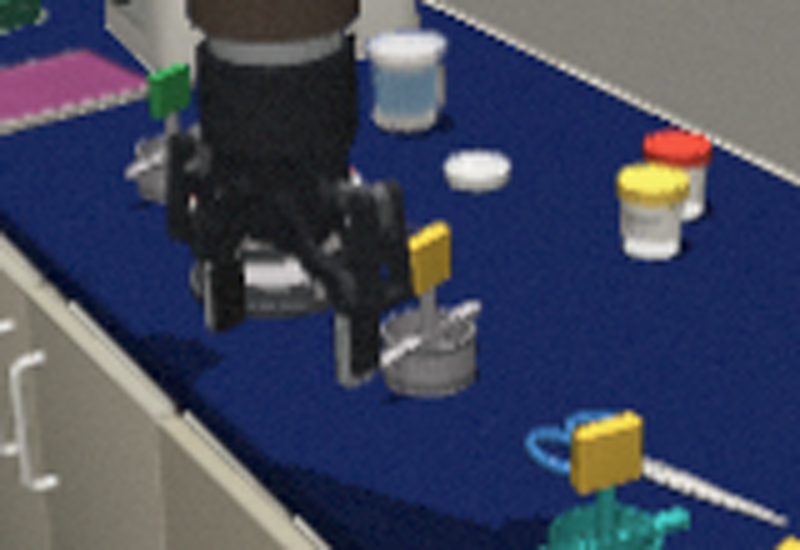

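The arm has not moved because the rows need all six keys. The view still shows the gripper at its start, with the yellow sieve upright at crop (430,310).

```bash
python3 -m handwheel '[{"x":0.089,"y":0.115,"z":0,"ax":0,"ay":0,"az":0.007},{"x":0.089,"y":0.115,"z":0,"ax":0,"ay":0,"az":0.007},{"x":0.089,"y":0.115,"z":0,"ax":0,"ay":0,"az":0.007},{"x":0.089,"y":0.115,"z":0,"ax":0,"ay":0,"az":0.007},{"x":0.089,"y":0.115,"z":0,"ax":0,"ay":0,"az":0.007},{"x":0.089,"y":0.115,"z":0,"ax":0,"ay":0,"az":0.007},{"x":0.089,"y":0.115,"z":0,"ax":0,"ay":0,"az":0.007},{"x":0.089,"y":0.115,"z":0,"ax":0,"ay":0,"az":0.007}]' 1
python3 -m handwheel '[{"x":0.089,"y":0.115,"z":0,"ax":0,"ay":0,"az":0},{"x":0.089,"y":0.115,"z":0,"ax":0,"ay":0,"az":0},{"x":0.089,"y":0.115,"z":0,"ax":0,"ay":0,"az":0},{"x":0.089,"y":0.115,"z":0,"ax":0,"ay":0,"az":0},{"x":0.089,"y":0.115,"z":0,"ax":0,"ay":0,"az":0},{"x":0.089,"y":0.115,"z":0,"ax":0,"ay":0,"az":0},{"x":0.089,"y":0.115,"z":0,"ax":0,"ay":0,"az":0},{"x":0.089,"y":0.115,"z":0,"ax":0,"ay":0,"az":0}]'
python3 -m handwheel '[{"x":0,"y":0,"z":-0.1,"ax":0,"ay":0,"az":0},{"x":0,"y":0,"z":-0.1,"ax":0,"ay":0,"az":0},{"x":0,"y":0,"z":-0.1,"ax":0,"ay":0,"az":0},{"x":0,"y":0,"z":0,"ax":0,"ay":0,"az":0},{"x":0,"y":0,"z":0,"ax":0,"ay":0,"az":0},{"x":0,"y":0,"z":0,"ax":0,"ay":0,"az":0},{"x":0,"y":0,"z":0,"ax":0,"ay":0,"az":0},{"x":0,"y":0,"z":0,"ax":0,"ay":0,"az":0}]'
python3 - <<'E'
from h import *
save("scene","s2.png");save("top","t2.png")
s=arm.read_state();print(s["position"],R.from_quat(s["ee_rot"]).as_matrix().round(3).tolist())
im=cv2.imread("pics/s2.png")[150:260,240:400];cv2.imwrite("pics/s2c.png",cv2.resize(im,None,fx=5,fy=5,interpolation=cv2.INTER_CUBIC))
E
```

```text
clock: 1.0
position: [330.5, -411.0, 231.2]
ee_rot: [-0.195, 0.981, 0.0, -0.0]
contact_force: [0.7, -0.2, 0.1]
gripper_width: 85.2
grasp_force: 0.0
clock: 1.8
position: [472.9, -227.1, 231.2]
ee_rot: [-0.195, 0.981, 0.0, -0.0]
contact_force: [0.3, -0.3, 0.3]
gripper_width: 85.1
grasp_force: 0.0
clock: 2.6
position: [472.8, -228.3, 172.2]
ee_rot: [-0.195, 0.981, -0.0, 0.001]
contact_force: [-0.3, -0.4, -0.2]
gripper_width: 85.3
grasp_force: 0.0
[ 472.57012366 -228.2654006   171.83308094] [[-0.924, -0.383, 0.001], [-0.383, 0.924, -0.0], [-0.001, -0.001, -1.0]]
```

View pics/s2c.png

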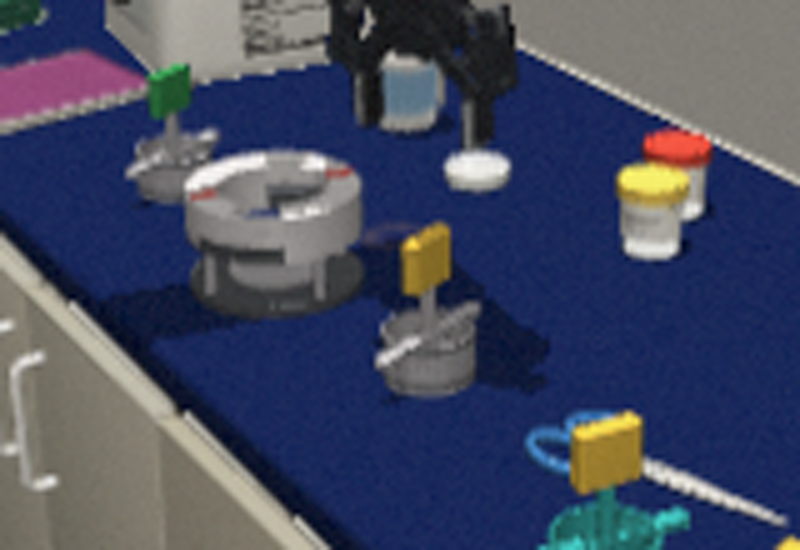

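The gripper hangs above the yellow sieve (crop 430,310), aligned with the blade, and the collar is clear. Next I descend and grip.

```bash
python3 -m handwheel '[{"x":0,"y":0.003,"z":-0.08,"ax":0,"ay":0,"az":0},{"x":0,"y":0,"z":-0.08,"ax":0,"ay":0,"az":0},{"x":0,"y":0,"z":-0.08,"ax":0,"ay":0,"az":0},{"x":0,"y":0,"z":-0.08,"ax":0,"ay":0,"az":0},{"x":0,"y":0,"z":-0.08,"ax":0,"ay":0,"az":0},{"x":0,"y":0,"z":-0.07,"ax":0,"ay":0,"az":0},{"x":0,"y":0,"z":0,"ax":0,"ay":0,"az":0},{"x":0,"y":0,"z":0,"ax":0,"ay":0,"az":0}]'
python3 -m handwheel '[{"x":0,"y":0,"z":0,"ax":0,"ay":0,"az":0},{"x":0,"y":0,"z":0,"ax":0,"ay":0,"az":0},{"x":0,"y":0,"z":0,"ax":0,"ay":0,"az":0},{"x":0,"y":0,"z":0,"ax":0,"ay":0,"az":0},{"x":0,"y":0,"z":0,"ax":0,"ay":0,"az":0},{"x":0,"y":0,"z":0,"ax":0,"ay":0,"az":0},{"x":0,"y":0,"z":0,"ax":0,"ay":0,"az":0},{"x":0,"y":0,"z":0,"ax":0,"ay":0,"az":0}]' -1
```

```text
clock: 3.5
position: [472.7, -227.7, 77.6]
ee_rot: [-0.195, 0.981, -0.0, 0.0]
contact_force: [0.2, 0.0, -0.6]
gripper_width: 85.5
grasp_force: 0.0
clock: 4.3
position: [472.3, -227.5, 77.3]
ee_rot: [-0.195, 0.981, 0.0, -0.0]
contact_force: [0.0, 0.3, 0.1]
gripper_width: 13.1
grasp_force: 61.5
```

```bash
python3 -m handwheel '[{"x":0,"y":0,"z":0.07,"ax":0,"ay":0,"az":0},{"x":0,"y":0,"z":0.07,"ax":0,"ay":0,"az":0},{"x":0,"y":0,"z":0.07,"ax":0,"ay":0,"az":0},{"x":0,"y":0,"z":0.07,"ax":0,"ay":0,"az":0},{"x":0,"y":0,"z":0.07,"ax":0,"ay":0,"az":0},{"x":0,"y":0,"z":0.07,"ax":0,"ay":0,"az":0},{"x":0,"y":0,"z":0.07,"ax":0,"ay":0,"az":0},{"x":0,"y":0,"z":0.07,"ax":0,"ay":0,"az":0}]'
python3 -m handwheel '[{"x":-0.0115,"y":0.131,"z":0,"ax":0,"ay":0,"az":0.041},{"x":-0.0115,"y":0.131,"z":0,"ax":0,"ay":0,"az":0.041},{"x":-0.0115,"y":0.131,"z":0,"ax":0,"ay":0,"az":0.041},{"x":-0.0115,"y":0.131,"z":0,"ax":0,"ay":0,"az":0.041},{"x":-0.0115,"y":0.131,"z":0,"ax":0,"ay":0,"az":0.041},{"x":-0.0115,"y":0.131,"z":0,"ax":0,"ay":0,"az":0.041},{"x":-0.0115,"y":0.131,"z":0,"ax":0,"ay":0,"az":0.041},{"x":-0.0115,"y":0.131,"z":0,"ax":0,"ay":0,"az":0.041}]'
python3 -m handwheel '[{"x":0,"y":0,"z":0,"ax":0,"ay":0,"az":0},{"x":0,"y":0,"z":0,"ax":0,"ay":0,"az":0},{"x":0,"y":0,"z":0,"ax":0,"ay":0,"az":0},{"x":0,"y":0,"z":0,"ax":0,"ay":0,"az":0},{"x":0,"y":0,"z":0,"ax":0,"ay":0,"az":0},{"x":0,"y":0,"z":0,"ax":0,"ay":0,"az":0},{"x":0,"y":0,"z":0,"ax":0,"ay":0,"az":0},{"x":0,"y":0,"z":0,"ax":0,"ay":0,"az":0}]'
python3 - <<'E'
from h import *
save("scene","s3.png")
s=arm.read_state();print(s["position"],R.from_quat(s["ee_rot"]).as_matrix().round(3).tolist())
im=cv2.imread("pics/s3.png")
p=s["position"]; a=np.radians(52)
# predicted lug tips, drum bottom centre, collar centre, slot outer/inner edges
d=np.array([np.cos(a),np.sin(a),0]); g=p+[0,0,14.7]
P=[g+58*d-[0,0,60],g-58*d-[0,0,60],g-[0,0,92]]; c=np.array([453.5,-17.8,85]); P+=[c+70*d,c-70*d,c+44*d,c-44*d]
q=topix("scene",P);print(q.round(1))
x0,y0=250,120;k=8
cr=cv2.resize(im[y0:y0+75,x0:x0+95],None,fx=k,fy=k,interpolation=cv2.INTER_CUBIC)
for u in q: cv2.drawMarker(cr,tuple(int(v) for v in (u-[x0,y0]+.5)*k),(255,0,255),cv2.MARKER_CROSS,14,1)
cv2.imwrite("pics/s3c.png",cr)
E
```

```text
clock: 5.1
position: [471.8, -227.3, 189.2]
ee_rot: [-0.195, 0.981, 0.0, -0.001]
contact_force: [-0.1, -0.0, -1.3]
gripper_width: 13.6
grasp_force: 61.2
clock: 5.9
position: [453.2, -17.0, 188.8]
ee_rot: [-0.44, 0.898, 0.0, -0.0]
contact_force: [0.8, -0.2, -1.7]
gripper_width: 13.0
grasp_force: 61.2
clock: 6.7
position: [454.0, -18.1, 189.3]
ee_rot: [-0.438, 0.899, 0.0, -0.0]
contact_force: [-0.3, -0.4, -3.2]
gripper_width: 13.2
grasp_force: 61.3
[453.98743699 -18.06816427 189.32290847] [[-0.616, -0.788, 0.0], [-0.788, 0.616, 0.0], [-0.0, 0.0, -1.0]]
[[295.6 167.1]
 [289.4 177.2]
 [293.  179.7]
 [296.7 179.8]
 [289.4 192.9]
 [295.4 182.1]
 [290.8 190.3]]
```

View pics/s3c.png

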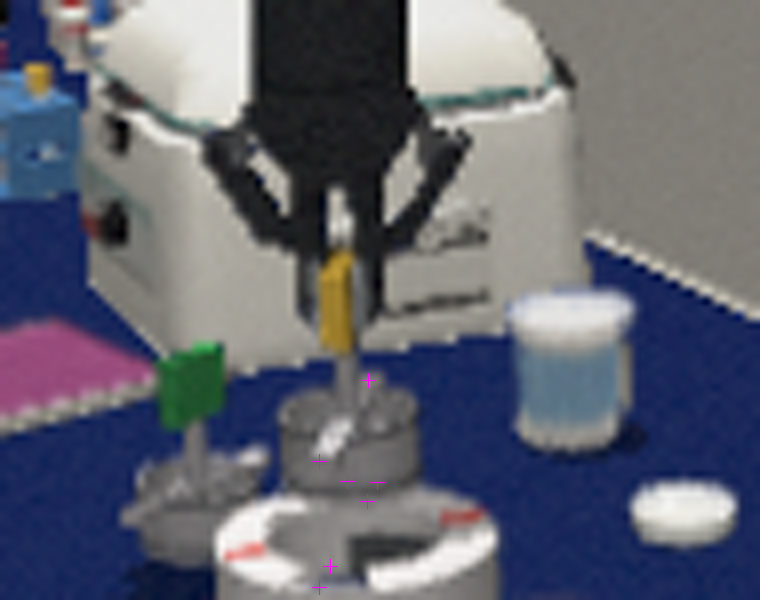

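The sieve hangs upright above the collar, drum at crop (349,440). The near slot is around (340,580) and the red marks are at (245,552) and (463,517). I'll cross-check the collar centre in this view.

Run:
```python
from h import *
f=lambda p:(np.array(p)+.5)/8-.5+[250,120]
def pr(n,a,b,z):
    w=toworld("scene",[f(a),f(b)],z);d=w[0]-w[1];print(n,w[:,:2].round(1).tolist(),w.mean(0).round(1),np.linalg.norm(d).round(1),np.degrees(np.arctan2(d[1],d[0])).round(1))
pr("red",(463,517),(245,552),85)
pr("outer lr",(215,535),(498,535),85)
pr("slot outer corners",(310,588),(370,585),85)
pr("lugs",(370,375),(324,458),145)
pr("blade top edge",(330,250),(350,250),224)
```

```text
red [[510.8, -29.8], [399.3, -13.4]] [455.  -21.6  85. ] 112.7 -8.4
outer lr [[396.3, 15.4], [513.8, -60.7]] [455.  -22.7  85. ] 140.0 147.1
slot outer corners [[406.1, -72.2], [431.9, -84.3]] [419.  -78.3  85. ] 28.5 154.8
lugs [[493.1, 32.0], [421.0, -63.7]] [457.  -15.9 145. ] 119.7 53.0
blade top edge [[459.7, 0.6], [467.8, -4.9]] [463.8  -2.2 224. ] 9.7 145.9
```

```bash
python3 -m handwheel '[{"x":0,"y":-0.012,"z":0,"ax":0,"ay":0,"az":0},{"x":0,"y":0,"z":-0.04,"ax":0,"ay":0,"az":0},{"x":0,"y":0,"z":-0.04,"ax":0,"ay":0,"az":0},{"x":0,"y":0,"z":-0.04,"ax":0,"ay":0,"az":0},{"x":0,"y":0,"z":-0.04,"ax":0,"ay":0,"az":0},{"x":0,"y":0,"z":-0.04,"ax":0,"ay":0,"az":0},{"x":0,"y":0,"z":-0.04,"ax":0,"ay":0,"az":0},{"x":0,"y":0,"z":0,"ax":0,"ay":0,"az":0}]'
python3 - <<'E'
from h import *
save("scene","s4.png");save("top","t4.png")
im=cv2.imread("pics/s4.png");x0,y0=260,150
cv2.imwrite("pics/s4c.png",cv2.resize(im[y0:y0+60,x0:x0+75],None,fx=8,fy=8,interpolation=cv2.INTER_CUBIC))
E
```

```text
clock: 7.55
position: [453.1, -20.5, 139.9]
ee_rot: [-0.438, 0.899, 0.0, -0.001]
contact_force: [-0.2, -0.6, -2.0]
gripper_width: 13.1
grasp_force: 61.2
```

View pics/s4c.png

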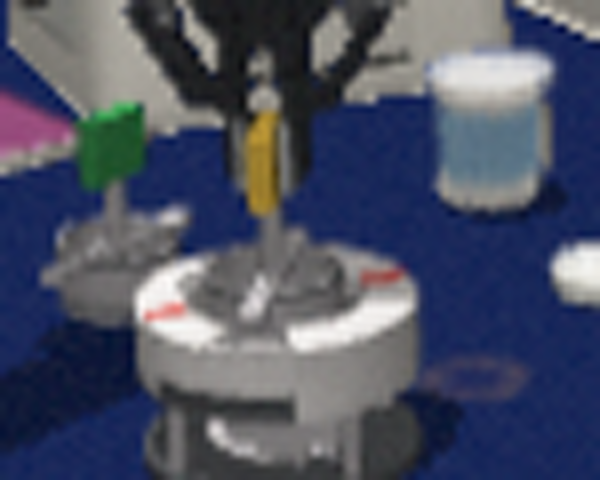

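The drum is in the hole without contact, and the near lug at (258,292) points into the near slot at (255,335). I'll lower it through the slots.

```bash
python3 -m handwheel '[{"x":0,"y":0,"z":-0.022,"ax":0,"ay":0,"az":0},{"x":0,"y":0,"z":-0.022,"ax":0,"ay":0,"az":0},{"x":0,"y":0,"z":-0.022,"ax":0,"ay":0,"az":0},{"x":0,"y":0,"z":-0.022,"ax":0,"ay":0,"az":0},{"x":0,"y":0,"z":-0.022,"ax":0,"ay":0,"az":0},{"x":0,"y":0,"z":-0.02,"ax":0,"ay":0,"az":0},{"x":0,"y":0,"z":0,"ax":0,"ay":0,"az":0},{"x":0,"y":0,"z":0,"ax":0,"ay":0,"az":0}]'
```

```text
clock: 8.45
position: [454.0, -20.4, 115.2]
ee_rot: [-0.439, 0.899, -0.0, -0.0]
contact_force: [0.2, 0.9, -2.2]
gripper_width: 13.0
grasp_force: 61.2
```

```bash
python3 -m handwheel '[{"x":0,"y":0,"z":0,"ax":0,"ay":0,"az":-0.05},{"x":0,"y":0,"z":0,"ax":0,"ay":0,"az":-0.05},{"x":0,"y":0,"z":0,"ax":0,"ay":0,"az":-0.05},{"x":0,"y":0,"z":0,"ax":0,"ay":0,"az":-0.05},{"x":0,"y":0,"z":0,"ax":0,"ay":0,"az":-0.05},{"x":0,"y":0,"z":0,"ax":0,"ay":0,"az":-0.05},{"x":0,"y":0,"z":0,"ax":0,"ay":0,"az":-0.05},{"x":0,"y":0,"z":0,"ax":0,"ay":0,"az":-0.05}]'
```

```text
clock: 9.25
position: [454.2, -20.3, 115.6]
ee_rot: [-0.138, 0.99, 0.0, 0.0]
contact_force: [0.2, 0.1, -1.4]
gripper_width: 13.3
grasp_force: 61.3
```

```bash
python3 -m handwheel '[{"x":0,"y":0,"z":0,"ax":0,"ay":0,"az":-0.044},{"x":0,"y":0,"z":0,"ax":0,"ay":0,"az":-0.044},{"x":0,"y":0,"z":0,"ax":0,"ay":0,"az":-0.044},{"x":0,"y":0,"z":0,"ax":0,"ay":0,"az":-0.044},{"x":0,"y":0,"z":0,"ax":0,"ay":0,"az":-0.044},{"x":0,"y":0,"z":0,"ax":0,"ay":0,"az":-0.044},{"x":0,"y":0,"z":0,"ax":0,"ay":0,"az":0},{"x":0,"y":0,"z":0,"ax":0,"ay":0,"az":0}]'
```

```text
clock: 10.05
position: [454.1, -20.3, 115.5]
ee_rot: [0.067, 0.998, 0.0, 0.0]
contact_force: [0.5, 0.2, -1.6]
gripper_width: 13.6
grasp_force: 61.3
```

```bash
python3 -m handwheel '[{"x":0,"y":0,"z":-0.014,"ax":0,"ay":0,"az":0},{"x":0,"y":0,"z":-0.014,"ax":0,"ay":0,"az":0},{"x":0,"y":0,"z":-0.014,"ax":0,"ay":0,"az":0},{"x":0,"y":0,"z":-0.014,"ax":0,"ay":0,"az":0},{"x":0,"y":0,"z":-0.014,"ax":0,"ay":0,"az":0},{"x":0,"y":0,"z":-0.004,"ax":0,"ay":0,"az":0},{"x":0,"y":0,"z":0,"ax":0,"ay":0,"az":0},{"x":0,"y":0,"z":0,"ax":0,"ay":0,"az":0}]'
```

```text
clock: 10.85
position: [454.1, -20.4, 100.6]
ee_rot: [0.067, 0.998, 0.0, 0.0]
contact_force: [0.7, -0.5, -2.5]
gripper_width: 13.4
grasp_force: 61.3
```

The lugs are down in the notches with no contact force, so I release and retract.

```bash
python3 -m handwheel '[{"x":0,"y":0,"z":-0.004,"ax":0,"ay":0,"az":0},{"x":0,"y":0,"z":0,"ax":0,"ay":0,"az":0},{"x":0,"y":0,"z":0,"ax":0,"ay":0,"az":0},{"x":0,"y":0,"z":0,"ax":0,"ay":0,"az":0},{"x":0,"y":0,"z":0,"ax":0,"ay":0,"az":0},{"x":0,"y":0,"z":0,"ax":0,"ay":0,"az":0},{"x":0,"y":0,"z":0,"ax":0,"ay":0,"az":0},{"x":0,"y":0,"z":0,"ax":0,"ay":0,"az":0}]' 1
python3 -m handwheel '[{"x":0,"y":0,"z":0.03,"ax":0,"ay":0,"az":0},{"x":0,"y":0,"z":0.07,"ax":0,"ay":0,"az":0},{"x":0,"y":0,"z":0.1,"ax":0,"ay":0,"az":0},{"x":0,"y":0,"z":0.1,"ax":0,"ay":0,"az":0},{"x":0,"y":0,"z":0.1,"ax":0,"ay":0,"az":0},{"x":0,"y":0,"z":0.1,"ax":0,"ay":0,"az":0},{"x":0,"y":0,"z":0.1,"ax":0,"ay":0,"az":0},{"x":0,"y":0,"z":0,"ax":0,"ay":0,"az":0}]'
python3 - <<'E'
from h import *
save("scene","s5.png")
im=cv2.imread("pics/s5.png");x0,y0=260,150
cr=cv2.resize(im[y0:y0+60,x0:x0+75],None,fx=8,fy=8,interpolation=cv2.INTER_CUBIC)
c=np.array([454,-20.4,0]);a=np.radians(-7.9);d=np.array([np.cos(a),np.sin(a),0])
P=[c+22*s*d+[0,0,z] for s in(1,-1) for z in(134,94)]
for u in topix("scene",P): cv2.drawMarker(cr,tuple(int(v) for v in (u-[x0,y0]+.5)*8),(255,0,255),cv2.MARKER_CROSS,14,1)
cv2.imwrite("pics/s5c.png",cr)
E
```

```text
clock: 11.65
position: [454.0, -20.4, 99.7]
ee_rot: [0.067, 0.998, -0.0, -0.0]
contact_force: [0.4, 0.2, 0.7]
gripper_width: 85.6
grasp_force: 0.0
clock: 12.45
position: [455.7, -20.1, 222.9]
ee_rot: [0.067, 0.998, 0.001, 0.003]
contact_force: [0.2, -0.5, -0.1]
gripper_width: 85.7
grasp_force: 0.0
```

View pics/s5c.png

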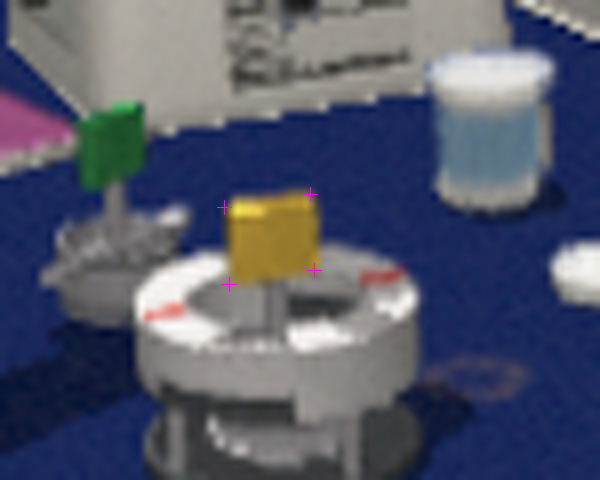

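The yellow grip stands upright over the collar at (273,237). It lines up with the red marks at (165,312) and (383,277), and its corners match the predicted locked pose. The green sieve at (112,145) is undisturbed.

```bash
python3 -c "from bench import arm; print(arm.job_done())"
```

```text
the job is handed in; nothing more can be done
None
```

The yellow sieve hangs upright in the collar with its lugs dropped into the locking notches under the red marks, the gripper is clear, the green sieve was not touched, and I handed the job in at about 12.5 s; the hand-in call returned no verdict.

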